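# Set out the guest soap from the chest drawer

## Task

Set out the guest soap: first pull the upper drawer of the wooden chest all the way out to its stop, and leave it fully out. From the drawer, lay the round wooden soap drainer flat on the middle of the white ceramic plate, then lay the round bar of soap flat and centred on top of the drainer. Leave the chest's lower drawer shut and the other toiletries where they stand.

Things in the scene. Friction and masses are not known exactly. Their poses are not given: they have to be found in the camera images.
- chest: Wooden chest of two drawers, fixed, 240 deep (x) x 290 wide (y) x 160 high, under a slatted top (slats' upper faces 190 mm above the table) that overhangs the drawer fronts by 28 mm. Origin: centre of its underside, at table height. Its x axis points into the chest; the fronts are 120 mm from the origin on its -x side, facing the robot; the drawers slide out along its -x.
- chest_rail (a point): Middle of the thin rail (8 mm thick, along the chest's y) at the top's front edge, 220 mm above the table, 22 mm in front of the drawer fronts. Slats and rail stand right over the knobs, so to take the closed upper knob the tool must lean 25 to 50 degrees from vertical: fingers pointing down and into the chest, gripper body leaning away from it, closing along the chest's y.
- chest_drawer0 (a joint): The upper drawer's slide, in m: 0 shut, grows as it comes out along the chest's -x, mechanical stop at 0.166, fully out. Starts shut or up to 15 mm out. About 1 N of friction, no spring: it stays where it is left.
- chest_drawer0_in (a point): Centre of the upper drawer's floor (moves with the drawer), 90 mm above the table. The drawer is an open plywood box, inside 248 mm wide (chest y) and 195 mm long; side walls 6 mm thick, tops 138 mm above the table; the front panel reaches 148 mm above the table. Fully out, its inner front wall is 145 mm in front of the chest's front.
- chest_drawer0_handle (a point): Centre of the round steel knob of the upper drawer: head 28 mm in diameter and 16 mm long (its axis along the chest's x), on a 12 mm stem; this point is 35 mm in front of the drawer front and 122 mm above the table. It moves with the drawer.
- chest_drawer1 (a joint): The lower drawer's slide, in m: 0 shut. It has the same knob 68 mm lower, and is to stay shut.
- drainer: Round soap drainer, a thin disc of light wood with dark grooves across its top: 64 mm in diameter, 12 mm thick, about 40 g. Lies flat in the upper drawer, left or right, 39 to 62 mm (its centre) from the inner front wall, with the soap beside it. Origin: centre of its underside, z up. Any grasp across its diameter will do.
- soap: Round cream-coloured bar of soap, a thick disc: 60 mm in diameter, 26 mm thick, about 100 g. Lies flat in the upper drawer beside the drainer (the two are 96 to 112 mm apart across the drawer). Origin: centre of its underside, z up.
- plate: White glazed ceramic plate, loose, 0.45 kg, on the table to the robot's right: round, flat-topped, 130 mm in diameter, 16 mm high, no rim. Origin: centre of its underside, z up.
- mug: Blue ceramic tooth mug, 76 mm wide, 90 mm high, on the table; it and the plate may stand in each other's place. Not to be moved. Origin: centre of its underside.
- hairbrush: Dark wooden hairbrush, 200 mm long, 32 mm high, lying on the table at the right. Not to be moved. Origin: centre of its underside.
- lotion: White plastic bottle, 60 mm wide, 130 mm high, on the table to the right of the chest. Not to be moved. Origin: centre of its underside.
- jar: Amber glass jar with a steel lid, 72 mm wide, 70 mm high, on the table to the right of the chest. Not to be moved. Origin: centre of its underside.
- bowl: Dark wooden bowl, 130 mm wide, 60 mm high, on the chest's top. Not to be moved. Origin: centre of its underside.
- tin: Aluminium tin, 60 mm wide, 50 mm high, on the chest's top. Not to be moved. Origin: centre of its underside.
Mind the look-alikes: they are no part of the job. What is meant by the plate is not black or green, and is the smaller of those in its own colour.

How it is judged (in metres and radians):
On the way, in this order (a step that is already met when the one before it is completed fails the run):
1. the upper drawer is pulled out to its stop (value of joint chest_drawer0 above 0.158 m), for 0.2 s.
2. the drainer lies flat and centred on the plate, let go (horizontal distance between drainer and plate below 0.012 m and z of drainer in the frame of plate between 0.012 and 0.02 m and angle between each of drainer, plate's own z axis and vertical below 0.1 rad and linear speed of drainer below 0.02 m/s and contact force between the fingers and drainer below 0.1 N), for 0.2 s.
3. the soap lies flat and centred on the drainer, let go (horizontal distance between drainer and plate below 0.012 m and z of drainer in the frame of plate between 0.012 and 0.02 m and angle between each of drainer, plate, soap's own z axis and vertical below 0.1 rad and horizontal distance between soap and drainer below 0.012 m and z of soap in the frame of drainer between 0.008 and 0.016 m and linear speed of soap below 0.02 m/s and contact force between the fingers and soap below 0.1 N), for 0.2 s.
At the end, for the whole second after the job is handed in: The upper drawer is still out (0.150 m or more of its 0.166 m), the lower drawer shut; the drainer lies flat on the plate with its centre within 12 mm of the plate's centre, and the soap lies flat on the drainer with its centre within 12 mm of the drainer's; all at rest and let go (all of step 3 and value of joint chest_drawer0 above 0.15 m and linear speed of drainer below 0.02 m/s and contact force between the fingers and drainer below 0.1 N and value of joint chest_drawer1 below 0.02 m); the robot touches nothing.
It fails at once if another toiletry is moved by more than 30 mm (distance of any of mug, hairbrush, lotion, jar, bowl, tin from where it was at the start of the episode above 0.03 m).
It fails at once if the lower drawer is pulled out by more than 20 mm (value of joint chest_drawer1 above 0.02 m).
It also fails if it takes over 67 s, if anything falls off the work surface, if the arm or the gripper's body presses on something with over 40 N, if the wrist force passes 120 N, or if a joint passes its speed limit or range.

## Robot

A 6-joint arm with a two-finger parallel gripper is mounted at the origin on the work surface. World frame = base frame: x ahead of the robot, y to its left, z up, the work surface at z = 0. Lengths are in mm, angles in rad, forces in N, time in s.
With the tool pointing down it reaches from about 300 to 775 mm from the base axis. Payload 14.6 kg.
Tool frame: the origin (TCP) lies between the finger pads; the fingertips stand manip.nose_length ahead of it and the grasp point (between the pads) lies 11 mm behind it (manip.nose_length is the distance from the TCP to the fingertips, in mm); z points along the fingers, y is the line along which they close (so a half turn about z gives the same grasp; the last joint's range is limited). The gripper opens to 94 mm and grips with 3 to 60 N. Pads are 16 mm wide; open, the fingers measure 119 mm over their backs; the gripper's body (75 mm by 177 mm) begins 78 mm behind the grasp point.
Start: joints at [1.147, 0.3, 1.521, -0, 1.321, -0.067], TCP at [192.1, 515.351, 213.446] pointing down, gripper open.
Joint ranges: [-3.03, 3.03], [-0.79, 2.21], [0.23, 2.52], [-1.04, 4.18], [0, 3.07], [-2.55, 2.55]. Speed limits (rad/s): [2.22, 2.22, 2.57, 3.14, 3.14, 3.14].

## Interface

Orientations are given as [roll, pitch, yaw] about the fixed x, y, z axes, in that order (R = Rz(yaw) Ry(pitch) Rx(roll)).
In Python, from cell import manip, cams, job gives the robot as it stands.
- The arm moves only by the tool jog_arm, never from a script. Its argument "commands" is a list of rows, each an object of numbers: "dx", "dy", "dz": the shift along the tool's x, y, z each as a share of 40 mm, from -1 to 1; "ax", "ay", "az": the turn, a rotation vector about the tool's x, y, z each as a share of 10 degrees, from -1 to 1; "gripper": the closure, from 0 (fully open) to 1 (shut). A call has 1 to 10 rows; each row shifts and turns the commanded pose from where the row before left it, along the tool's axes as they then stand; what a row does not reach is not made up. A row lasts 1/8 s, in which the tool goes at most 62.5 mm and 10.7 degrees, less where a joint would pass 70% of its speed; a pose out of reach is approached as far as the arm can. A call with a number of a shift or a turn outside -1 to 1 is refused whole. A call with a gripper value outside its range is refused whole. The fingers move at their own pace and stop on an object; "squeeze" is the grip in N (left out, the last holds). Time passes only in rows, so rows that do not move let the fingers close. It gives the time, the measured TCP pose, the force, the opening and the grip force at its end, in the units of the state.
- manip.read_state(): the state, without advancing time (a new reading comes with each control period).
- cams.camera(name): name is "scene" or "side" or "wrist"; returns a dict with "image" (480x640x3 uint8, red, green, blue), "fx", "fy", "cx", "cy" (pixels), "dist_coeffs" ([k1, k2, p1, p2, k3] as OpenCV has them; the pictures are not rectified), "world_to_cam" (4x4, takes a point from world to camera coordinates). Camera axes: x right, y down, z forward; pixel columns grow to the right and rows downward; lengths in mm; the calibration is good to about 2 mm. A picture is of the moment at which its call begins. There is no depth.
- job.sign_off(): hands the job in; it is judged then, once.
The state is a dict: "clock": time; "joints": joint angles; "qd": joint speeds; "effort": joint torques, N m; "eef_pos": TCP position; "eef_rot": TCP orientation; "wrist_force": force on the tool from outside, world axes, zero at the start; "moment": the same for the moment, N m; "finger_gap": finger opening in mm; "finger_force": force on a finger pad.
Only numpy, scipy, OpenCV 4.12 (cv2) and the standard library are available. Lean on these libraries where they do the work, as an engineer would, in place of code of your own. Each camera call takes 0.05 s, during which the arm holds its last target. There are 200 camera calls.

## Working session

There is one attempt and no reset: what is moved stays moved. The work goes in short steps, Python scripts to look and compute and a tool call to move; the robot and the scene stay as the last step left them, time stands still between calls to the robot, and variables do not carry over. Pictures are saved under pics/ and viewed, at most 10 in all, crops included, and the job is handed in when it is done.

Besides the shell and the picture viewer there is one more tool, called by a JSON object that holds its "method" and its "body", one argument or row to a line. jog_arm: Moves the arm, as the interface text tells. Shift numbers are shares of 40 mm and turn numbers shares of 10 degrees, none past 1 either way. Its arguments: {"type":"object","properties":{"commands":{"type":"array"},"squeeze":{"type":"number"}},"required":["commands"]}

```bash
ls; mkdir -p pics
python3 - <<'E'
from cell import manip,cams,job
import cv2,numpy as np
print(manip.read_state(), manip.nose_length)
ims=[]
for n in("scene","side"):
    c=cams.camera(n); cv2.imwrite(f"pics/{n}0.png",c["image"][...,::-1])
    print(n,c["fx"],c["fy"],c["cx"],c["cy"],c["dist_coeffs"],np.round(c["world_to_cam"],3).tolist())
E
```

```text
pics
{'clock': 0.0, 'joints': array([ 1.14737413e+00,  3.00523689e-01,  1.52159775e+00,  1.18140878e-05,
        1.32068459e+00, -6.65815571e-02]), 'qd': array([ 7.94214123e-04,  2.24005989e-03,  8.45218129e-06,  9.02703534e-04,
       -1.67479333e-03, -1.92586503e-05]), 'effort': array([-2.06651610e-03, -5.31797755e+01, -3.52733588e+01,  7.07633444e-02,
        2.43535376e-02, -1.34539955e-04]), 'eef_pos': array([192.00819591, 515.12156194, 212.85042316]), 'eef_rot': array([-3.14038272e+00, -9.21467263e-05,  2.78474903e+00]), 'wrist_force': array([-0.30135752,  0.82643664,  0.46119827]), 'moment': array([-0.0371877 ,  0.03608709,  0.01741907]), 'finger_force': 0.0, 'finger_gap': 93.91475330762242} 8.0
scene 437.8348854645696 437.8348854645696 321.09622959852345 245.67590049582873 [-0.08241906  0.          0.          0.          0.        ] [[-0.864, 0.504, 0.007, 513.848], [0.318, 0.555, -0.769, 46.056], [-0.391, -0.662, -0.639, 1319.268], [0.0, 0.0, 0.0, 1.0]]
side 454.2018882986696 454.2018882986696 318.151750199989 236.53145035321342 [-0.05797141  0.          0.          0.          0.        ] [[0.984, -0.178, 0.021, -504.176], [-0.106, -0.671, -0.734, 44.916], [0.145, 0.72, -0.679, 1289.337], [0.0, 0.0, 0.0, 1.0]]
```

View pics/scene0.png

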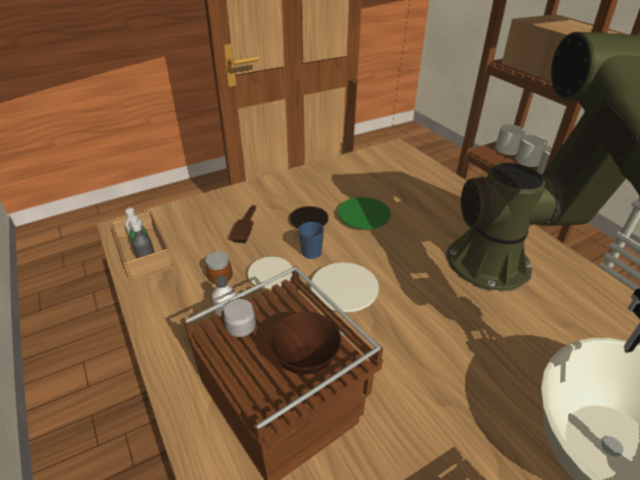

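View pics/side0.png

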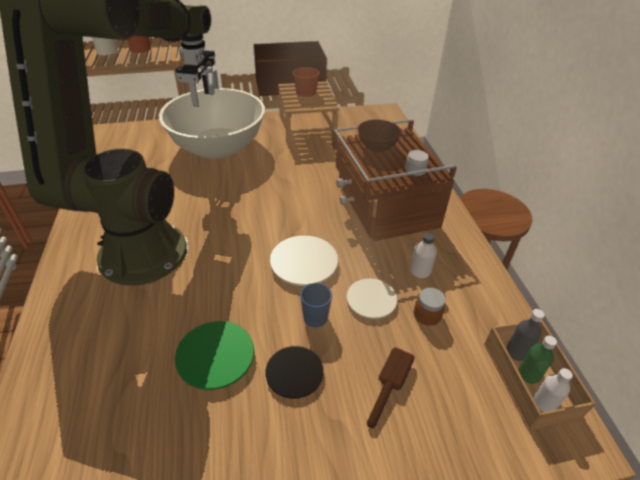

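Side view: the white plates are the big one at (304,260) and the small one at (372,299). The other candidates are green (215,355) and black (295,372). In the scene view the small white plate is at (270,273), partly hidden by the chest rail, and the big one is at (345,286). I choose the small white plate. The knobs are at side (342,183) and (345,199). Next I make one close crop and measure.

```bash
cat > h.py <<'E'
import cv2,numpy as np
from cell import manip,cams
def ray(c,px):
    K=np.array([[c["fx"],0,c["cx"]],[0,c["fy"],c["cy"]],[0,0,1]])
    n=cv2.undistortPoints(np.array(px,float).reshape(-1,1,2),K,np.array(c["dist_coeffs"],float)).reshape(-1,2)
    M=np.array(c["world_to_cam"]);R=M[:3,:3];o=-R.T@M[:3,3]
    d=np.c_[n,np.ones(len(n))]@R
    return o,d/np.linalg.norm(d,axis=1)[:,None]
def onz(c,px,z):
    o,d=ray(c,px); return o+d*((z-o[2])/d[:,2])[:,None]
def tri(rays):
    A=0;b=0
    for o,d in rays:
        P=np.eye(3)-np.outer(d,d);A=A+P;b=b+P@o
    x=np.linalg.solve(A,b)
    return x,[np.linalg.norm((np.eye(3)-np.outer(d,d))@(x-o)) for o,d in rays]
def proj(c,X):
    K=np.array([[c["fx"],0,c["cx"]],[0,c["fy"],c["cy"]],[0,0,1]]);M=np.array(c["world_to_cam"])
    return cv2.projectPoints(np.array(X,float).reshape(-1,1,3),cv2.Rodrigues(M[:3,:3])[0],M[:3,3],K,np.array(c["dist_coeffs"],float))[0].reshape(-1,2)
def hsv(c): return cv2.cvtColor(c["image"],cv2.COLOR_RGB2HSV)
def circ(c,mask,z,minA=150):
    "blobs -> circle on plane z from rim pixels: (pixel, area, xy, r)"
    out=[]
    for k in cv2.findContours(mask,cv2.RETR_EXTERNAL,cv2.CHAIN_APPROX_NONE)[0]:
        if cv2.contourArea(k)<minA: continue
        P=onz(c,cv2.convexHull(k).reshape(-1,2),z)[:,:2]
        (x,y),r=cv2.minEnclosingCircle(P.astype(np.float32))
        m=cv2.moments(k);out.append((round(m['m10']/m['m00']),round(m['m01']/m['m00']),m['m00'],round(x,1),round(y,1),round(r,1)))
    return out
E
python3 - <<'E'
from h import *
s=cams.camera("side");sc=cams.camera("scene")
for n,c in(("side",s),("scene",sc)):
    H=hsv(c);m=((H[...,1]<70)&(H[...,2]>150)).astype(np.uint8)*255
    m[:100]=0
    for b in circ(c,m,16,300): print(n,b)
a=cv2.resize(s["image"][110:220,310:430],(480,440),interpolation=2)
b=cv2.resize(sc["image"][250:370,240:400],(480,360)[:2],interpolation=2);b=cv2.copyMakeBorder(b,0,80,0,0,0)
p=cv2.resize(s["image"][230:340,260:410],(320,235),interpolation=2)
a=cv2.resize(a,(400,367));b=cv2.resize(b[:360],(400,300))
L=np.zeros((600,800,3),np.uint8);L[:367,:400]=a;L[:300,400:]=b;L[365:600,400:720]=p
cv2.imwrite("pics/crop1.png",L[...,::-1])
E
```

```text
side (371, 298, 1420.0, 600.9, -277.3, 65.4)
side (303, 260, 2549.0, 450.4, -112.6, 95.3)
side (569, 203, 25216.5, 1630.3, 32.6, 844.4)
side (413, 112, 849.0, 1002.6, 671.3, 195.1)
side (219, 113, 617.5, 234.5, 777.8, 132.1)
side (9, 139, 1194.5, -594.9, 771.7, 324.1)
scene (595, 401, 9565.0, 119.2, 508.3, 212.0)
scene (240, 315, 680.5, 744.6, -159.0, 62.3)
scene (347, 285, 2288.0, 451.6, -120.5, 96.6)
scene (261, 277, 1174.0, 705.1, -244.4, 169.4)
scene (98, 196, 2219.0, 962.6, -996.2, 327.1)
scene (383, 122, 543.5, -310.7, -945.2, 209.6)
```

View pics/crop1.png

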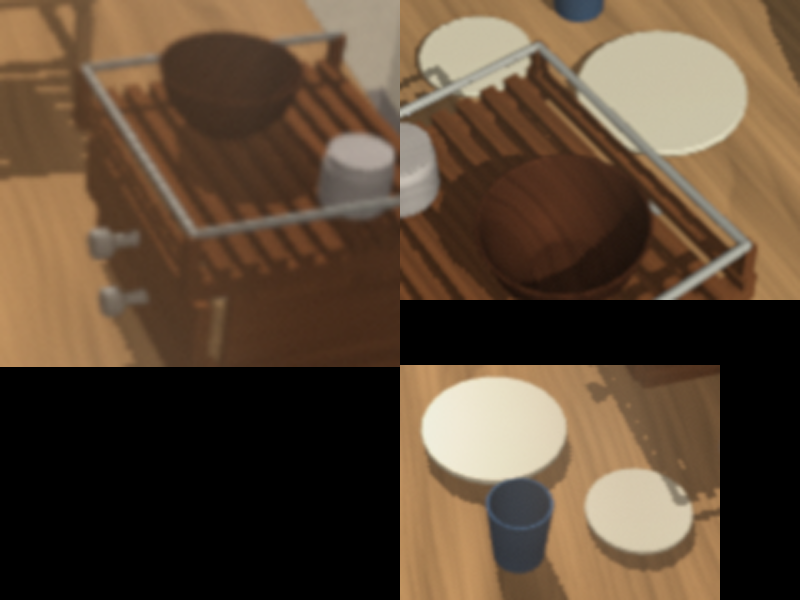

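The crop shows the small white plate at side (371,298), with radius 65 mm, so the choice holds. The front rail ends are at side (335.5,130)/(368,180) and scene (379,348)/(295,269). The upper knob is at side (340.3,183) and the lower at (343,200).

Run:
```python
from h import *
s=cams.camera("side");sc=cams.camera("scene")
def two(a,b):
    o1,d1=ray(s,[a]);o2,d2=ray(sc,[b]);return tri([(o1,d1[0]),(o2,d2[0])])
L=two((335.5,130.1),(379.2,348));R=two((367.9,179.9),(295.2,268.8))
print("L",L,"R",R)
L=onz(s,[(335.5,130.1)],220)[0],onz(sc,[(379.2,348)],220)[0];R=onz(s,[(367.9,179.9)],220)[0],onz(sc,[(295.2,268.8)],220)[0]
print(L,R)
l=(L[0]+L[1])/2;r=(R[0]+R[1])/2
v=(l-r)[:2];print(np.linalg.norm(v),"yaw deg",np.degrees(np.arctan2(-v[0],v[1])))
# knob: intersect side ray with chest plane of symmetry through rail middle
m=(l+r)/2;y=v/np.linalg.norm(v);o,d=ray(s,[(340.3,182.9),(343,200.3)])
for dd in d:
    t=((m[:2]-o[:2])@y)/(dd[:2]@y);p=o+t*dd
    x=np.array([y[1],-y[0]]);print("mid",m,"knob",p,"front of rail",(m[:2]-p[:2])@x)
c=cams.camera("wrist");print("wrist",np.round(c["world_to_cam"],3).tolist(),c["fx"])
print(cv2.imwrite("pics/w0.png",c["image"][...,::-1]))
```

```text
L (array([600.40587126, 217.0598157 , 219.59463614]), [np.float64(0.6402185628263092), np.float64(0.6402185628262298)]) R (array([632.84000438, -50.05978222, 218.99115318]), [np.float64(0.6668790138218892), np.float64(0.6668790138218664)])
(array([600.74189565, 215.8367145 , 220.        ]), array([599.95915001, 217.42791973, 220.        ])) (array([631.78816199, -51.09464314, 220.        ]), array([633.96136156, -49.2747889 , 220.        ]))
268.7920298187744 yaw deg 6.94990553319704
mid [616.6126423   83.22380055 220.        ] knob [591.4820397   80.16045143 120.14405255] front of rail 25.316620918578064
mid [616.6126423   83.22380055 220.        ] knob [604.10335475  81.6989539   51.6479487 ] front of rail 12.601882095983743
wrist [[0.35, 0.937, -0.0, -550.278], [0.909, -0.339, 0.241, -24.741], [0.226, -0.085, -0.971, 389.735], [0.0, 0.0, 0.0, 1.0]] 412.34178828038347
True
```

Both rail heights (219, 219.6) and the knob height (120) match the text. The chest yaw is 6.95°, and the upper drawer is about 12 mm out. Next I write a move planner that prints rows for me to enter.

```bash
cat > plan.py <<'E'
import numpy as np
from scipy.spatial.transform import Rotation as Ro, Slerp
from cell import manip
YC=np.radians(6.95)
def rot(yaw_deg,tilt_deg=0): # tool down, yaw, then lean
    return Ro.from_euler('z',yaw_deg,degrees=True)*Ro.from_euler('x',180,degrees=True)*Ro.from_euler('y',-tilt_deg,degrees=True)
def plan(p1,R1,start=None,step=.05,speed=38):
    if start is None:
        s=manip.read_state();p,R=np.array(s["eef_pos"]),Ro.from_euler('xyz',s["eef_rot"])
    else: p,R=start
    p1=np.array(p1,float);ang=np.degrees((R.inv()*R1).magnitude())
    n=int(max(np.ceil(np.linalg.norm(p1-p)/speed),np.ceil(ang/9.),1))
    sl=Slerp([0,1],Ro.concatenate([R,R1]));p0=p
    for i in range(1,n+1):
        f=i/n
        d=np.round(R.inv().apply(p0+(p1-p0)*f-p)/40/step)*step
        a=np.round(np.degrees((R.inv()*sl(f)).as_rotvec())/10/step)*step
        d=np.clip(d,-1,1);a=np.clip(a,-1,1)
        print("{"+", ".join(f'"{k}":{v:.2f}' for k,v in zip(("dx","dy","dz","ax","ay","az"),(*d,*a)) if abs(v)>1e-6)+"}",end=", ")
        p=p+R.apply(d*40);R=R*Ro.from_rotvec(np.radians(a*10))
    print("\n end",p.round(1),"err",(p-p1).round(1),"ang err",np.degrees((R.inv()*R1).magnitude()).round(2))
    return p,R
E
python3 - <<'E'
from plan import *
k=np.array([591.5,80.2,121]);R=rot(186.95,30);z=R.as_matrix()[:,2];print(z)
st=plan(k-89*z,R)
E
```

```text
[ 0.49632606  0.06050157 -0.8660254 ]
{"dx":-0.80, "dy":-0.50, "dz":0.05, "ax":-0.05, "ay":-0.20, "az":-0.20}, {"dx":-0.80, "dy":-0.50, "dz":0.05, "ax":-0.05, "ay":-0.20, "az":-0.15}, {"dx":-0.80, "dy":-0.50, "dz":0.05, "ax":-0.05, "ay":-0.20, "az":-0.20}, {"dx":-0.75, "dy":-0.60, "dz":0.10, "ax":-0.05, "ay":-0.20, "az":-0.15}, {"dx":-0.75, "dy":-0.55, "dz":0.10, "ax":-0.05, "ay":-0.20, "az":-0.20}, {"dx":-0.70, "dy":-0.60, "dz":0.15, "ax":-0.05, "ay":-0.20, "az":-0.15}, {"dx":-0.70, "dy":-0.65, "dz":0.15, "ax":-0.05, "ay":-0.15, "az":-0.20}, {"dx":-0.65, "dy":-0.65, "dz":0.15, "ax":-0.05, "ay":-0.20, "az":-0.20}, {"dx":-0.65, "dy":-0.65, "dz":0.20, "ax":-0.05, "ay":-0.20, "az":-0.15}, {"dx":-0.60, "dy":-0.70, "dz":0.20, "ax":-0.05, "ay":-0.20, "az":-0.20}, {"dx":-0.55, "dy":-0.70, "dz":0.20, "ax":-0.05, "ay":-0.20, "az":-0.15}, {"dx":-0.55, "dy":-0.75, "dz":0.25, "ay":-0.20, "az":-0.20}, {"dx":-0.55, "dy":-0.75, "dz":0.25, "ax":-0.05, "ay":-0.20, "az":-0.15}, {"dx":-0.45, "dy":-0.75, "dz":0.25, "ax":-0.05, "ay":-0.20, "az":-0.20}, {"dx":-0.50, "dy":-0.80, "dz":0.25, "ax":-0.05, "ay":-0.20, "az":-0.20}, 
 end [548.1  74.5 198.6] err [ 0.8 -0.3  0.5] ang err 0.31
```

{"method": "jog_arm", "body": {
  "commands": [
    {"dx": -0.8,"dy": -0.5,"dz": 0.05,"ax": -0.05,"ay": -0.2,"az": -0.2},
    {"dx": -0.8,"dy": -0.5,"dz": 0.05,"ax": -0.05,"ay": -0.2,"az": -0.15},
    {"dx": -0.8,"dy": -0.5,"dz": 0.05,"ax": -0.05,"ay": -0.2,"az": -0.2},
    {"dx": -0.75,"dy": -0.6,"dz": 0.1,"ax": -0.05,"ay": -0.2,"az": -0.15},
    {"dx": -0.75,"dy": -0.55,"dz": 0.1,"ax": -0.05,"ay": -0.2,"az": -0.2},
    {"dx": -0.7,"dy": -0.6,"dz": 0.15,"ax": -0.05,"ay": -0.2,"az": -0.15},
    {"dx": -0.7,"dy": -0.65,"dz": 0.15,"ax": -0.05,"ay": -0.15,"az": -0.2},
    {"dx": -0.65,"dy": -0.65,"dz": 0.15,"ax": -0.05,"ay": -0.2,"az": -0.2}
  ]
}}

```text
schema error: expected keys dx, dy, dz, ax, ay, az, gripper
```

{"method": "jog_arm", "body": {
  "commands": [
    {"dx": -0.65,"dy": -0.65,"dz": 0.2,"ax": -0.05,"ay": -0.2,"az": -0.15},
    {"dx": -0.6,"dy": -0.7,"dz": 0.2,"ax": -0.05,"ay": -0.2,"az": -0.2},
    {"dx": -0.55,"dy": -0.7,"dz": 0.2,"ax": -0.05,"ay": -0.2,"az": -0.15},
    {"dx": -0.55,"dy": -0.75,"dz": 0.25,"ay": -0.2,"az": -0.2},
    {"dx": -0.55,"dy": -0.75,"dz": 0.25,"ax": -0.05,"ay": -0.2,"az": -0.15},
    {"dx": -0.45,"dy": -0.75,"dz": 0.25,"ax": -0.05,"ay": -0.2,"az": -0.2},
    {"dx": -0.5,"dy": -0.8,"dz": 0.25,"ax": -0.05,"ay": -0.2,"az": -0.2},
    {}
  ]
}}

```text
schema error: expected keys dx, dy, dz, ax, ay, az, gripper
```

Run:
```python
from h import *
from plan import *
k=np.array([591.5,80.2,121]);R=rot(186.95,30);z=R.as_matrix()[:,2]
s=manip.read_state();print(s["clock"],s["eef_pos"],s["eef_rot"],k-89*z,R.as_euler('xyz'),s["joints"])
c=cams.camera("wrist");cv2.imwrite("pics/w1.png",c["image"][...,::-1]);print(proj(c,[k,k-[0,0,68]]))
plan(k+11*z,R)
```

```text
0.35 [192.08203637 515.30328254 213.32330686] [-3.14135836e+00 -4.87414321e-05  2.78476500e+00] [547.32698045  74.81536039 198.07626094] [-3.14159265  0.52359878 -3.02029227] [ 1.14737718e+00  3.00015329e-01  1.52113932e+00  3.41041442e-05
  1.32067503e+00 -6.65999398e-02]
[[ 71.704426   716.68950007]
 [ 98.54538836 651.84117871]]
{"dx":-0.85, "dy":-0.40, "dz":0.15, "ax":-0.05, "ay":-0.20, "az":-0.15}, {"dx":-0.80, "dy":-0.45, "dz":0.20, "ax":-0.05, "ay":-0.15, "az":-0.20}, {"dx":-0.80, "dy":-0.45, "dz":0.20, "ax":-0.05, "ay":-0.20, "az":-0.15}, {"dx":-0.75, "dy":-0.50, "dz":0.20, "ax":-0.05, "ay":-0.20, "az":-0.15}, {"dx":-0.75, "dy":-0.50, "dz":0.25, "ax":-0.05, "ay":-0.15, "az":-0.20}, {"dx":-0.75, "dy":-0.55, "dz":0.30, "ay":-0.20, "az":-0.15}, {"dx":-0.70, "dy":-0.55, "dz":0.25, "ax":-0.05, "ay":-0.20, "az":-0.15}, {"dx":-0.65, "dy":-0.60, "dz":0.30, "ax":-0.05, "ay":-0.15, "az":-0.20}, {"dx":-0.65, "dy":-0.60, "dz":0.35, "ax":-0.05, "ay":-0.20, "az":-0.15}, {"dx":-0.60, "dy":-0.65, "dz":0.30, "ax":-0.05, "ay":-0.20, "az":-0.15}, {"dx":-0.60, "dy":-0.60, "dz":0.35, "ax":-0.05, "ay":-0.15, "az":-0.20}, {"dx":-0.55, "dy":-0.70, "dz":0.40, "ax":-0.05, "ay":-0.20, "az":-0.15}, {"dx":-0.55, "dy":-0.70, "dz":0.35, "ax":-0.05, "ay":-0.20, "az":-0.20}, {"dx":-0.50, "dy":-0.70, "dz":0.40, "ax":-0.05, "ay":-0.15, "az":-0.15}, {"dx":-0.45, "dy":-0.70, "dz":0.40, "ay":-0.20, "az":-0.15}, {"dx":-0.45, "dy":-0.75, "dz":0.40, "ax":-0.05, "ay":-0.20, "az":-0.20}, 
 end [597.7  80.4 111. ] err [ 0.8 -0.5 -0.5] ang err 0.3
```

View pics/w1.png

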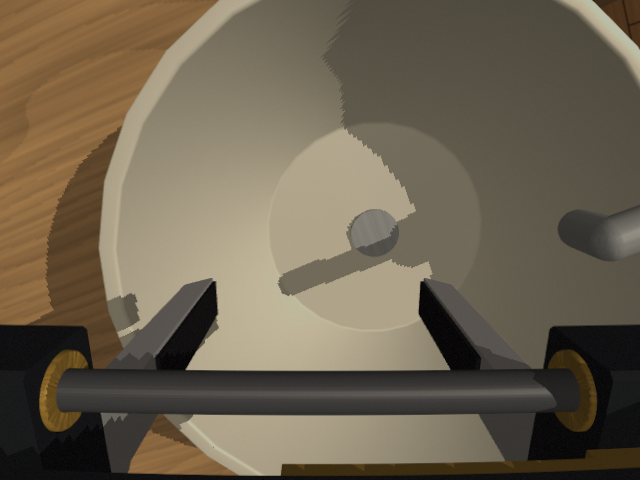

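The move was refused because every row needs all the keys. The picture only shows the basin under the start pose, with the fingers at about (215,285)/(420,285). I re-enter the move with full keys.

{"method": "jog_arm", "body": {
  "commands": [
    {"dx": -0.8,"dy": -0.5,"dz": 0.05,"ax": -0.05,"ay": -0.2,"az": -0.2,"gripper": 0},
    {"dx": -0.8,"dy": -0.5,"dz": 0.05,"ax": -0.05,"ay": -0.2,"az": -0.15,"gripper": 0},
    {"dx": -0.8,"dy": -0.5,"dz": 0.05,"ax": -0.05,"ay": -0.2,"az": -0.2,"gripper": 0},
    {"dx": -0.75,"dy": -0.6,"dz": 0.1,"ax": -0.05,"ay": -0.2,"az": -0.15,"gripper": 0},
    {"dx": -0.75,"dy": -0.55,"dz": 0.1,"ax": -0.05,"ay": -0.2,"az": -0.2,"gripper": 0},
    {"dx": -0.7,"dy": -0.6,"dz": 0.15,"ax": -0.05,"ay": -0.2,"az": -0.15,"gripper": 0},
    {"dx": -0.7,"dy": -0.65,"dz": 0.15,"ax": -0.05,"ay": -0.15,"az": -0.2,"gripper": 0},
    {"dx": -0.65,"dy": -0.65,"dz": 0.15,"ax": -0.05,"ay": -0.2,"az": -0.2,"gripper": 0}
  ]
}}

```text
clock: 1.4
eef_pos: [382.4, 278.7, 205.8]
eef_rot: [3.107, 0.278, 3.036]
wrist_force: [1.0, 0.3, 0.2]
finger_gap: 93.6
finger_force: 0.0
```

{"method": "jog_arm", "body": {
  "commands": [
    {"dx": -0.65,"dy": -0.65,"dz": 0.2,"ax": -0.05,"ay": -0.2,"az": -0.15,"gripper": 0},
    {"dx": -0.6,"dy": -0.7,"dz": 0.2,"ax": -0.05,"ay": -0.2,"az": -0.2,"gripper": 0},
    {"dx": -0.55,"dy": -0.7,"dz": 0.2,"ax": -0.05,"ay": -0.2,"az": -0.15,"gripper": 0},
    {"dx": -0.55,"dy": -0.75,"dz": 0.25,"ax": 0,"ay": -0.2,"az": -0.2,"gripper": 0},
    {"dx": -0.55,"dy": -0.75,"dz": 0.25,"ax": -0.05,"ay": -0.2,"az": -0.15,"gripper": 0},
    {"dx": -0.45,"dy": -0.75,"dz": 0.25,"ax": -0.05,"ay": -0.2,"az": -0.2,"gripper": 0},
    {"dx": -0.5,"dy": -0.8,"dz": 0.25,"ax": -0.05,"ay": -0.2,"az": -0.2,"gripper": 0},
    {"dx": 0,"dy": 0,"dz": 0,"ax": 0,"ay": 0,"az": 0,"gripper": 0}
  ]
}}

```text
clock: 2.4
eef_pos: [548.8, 72.7, 198.4]
eef_rot: [-3.136, 0.525, -3.018]
wrist_force: [-0.4, -0.3, 0.4]
finger_gap: 93.9
finger_force: 0.0
```

```bash
sed -i 's/ if abs(v)>1e-6//' plan.py
python3 - <<'E'
from h import *
from plan import *
k=np.array([591.5,80.2,121]);R=rot(186.95,30);z=R.as_matrix()[:,2]
s=manip.read_state();print(s["clock"],s["eef_pos"],s["eef_rot"],k-89*z,R.as_euler('xyz'),s["joints"])
c=cams.camera("wrist");print(proj(c,[k,k-[0,0,68]]))
im=c["image"].copy()
for p in proj(c,[k,k-[0,0,68]]): cv2.circle(im,tuple(int(v) for v in p),4,(255,0,0),1)
cv2.imwrite("pics/w2.png",im[...,::-1])
plan(k+11*z,R)
E
```

```text
2.4 [548.75241186  72.73658534 198.37534157] [-3.13605366  0.52520905 -3.01822301] [547.32698045  74.81536039 198.07626094] [-3.14159265  0.52359878 -3.02029227] [ 0.05099347  0.06569525  1.92269948  0.05222895  0.62942763 -1.67566677]
[[321.1320862  250.84872304]
 [321.01185679 188.48985442]]
{"dx":0.00, "dy":0.00, "dz":0.85, "ax":-0.00, "ay":0.00, "az":0.00}, {"dx":0.00, "dy":0.05, "dz":0.80, "ax":-0.00, "ay":0.00, "az":0.00}, {"dx":0.00, "dy":-0.00, "dz":0.85, "ax":-0.00, "ay":0.00, "az":0.00}, 
 end [597.7  81.4 111.8] err [0.7 0.5 0.4] ang err 0.26
```

View pics/w2.png

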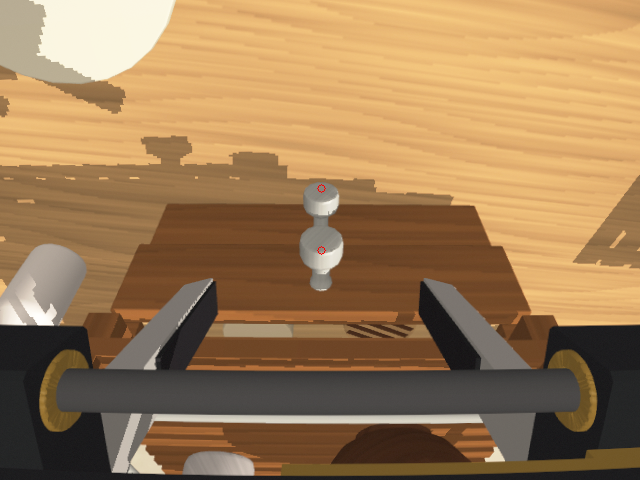

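The wrist view shows the upper knob head at (321,247), right on its predicted mark, with the lower one at (321,198). The soap is behind the front at (258,330) and the drainer at (378,330). I reach in and grip.

{"method": "jog_arm", "body": {
  "commands": [
    {"dx": 0,"dy": 0,"dz": 0.85,"ax": 0,"ay": 0,"az": 0,"gripper": 0},
    {"dx": 0,"dy": 0.05,"dz": 0.8,"ax": 0,"ay": 0,"az": 0,"gripper": 0},
    {"dx": 0,"dy": 0,"dz": 0.85,"ax": 0,"ay": 0,"az": 0,"gripper": 0},
    {"dx": 0,"dy": 0,"dz": 0,"ax": 0,"ay": 0,"az": 0,"gripper": 1},
    {"dx": 0,"dy": 0,"dz": 0,"ax": 0,"ay": 0,"az": 0,"gripper": 1},
    {"dx": 0,"dy": 0,"dz": 0,"ax": 0,"ay": 0,"az": 0,"gripper": 1},
    {"dx": 0,"dy": 0,"dz": 0,"ax": 0,"ay": 0,"az": 0,"gripper": 1},
    {"dx": 0,"dy": 0,"dz": 0,"ax": 0,"ay": 0,"az": 0,"gripper": 1}
  ],
  "squeeze": 25
}}

```text
clock: 3.45
eef_pos: [597.7, 82.3, 112.6]
eef_rot: [-3.136, 0.526, -3.016]
wrist_force: [0.3, 0.7, -0.3]
finger_gap: 47.5
finger_force: 0.0
```

Run:
```python
from plan import *
s=manip.read_state();p=s["eef_pos"];print(p,s["finger_gap"],s["finger_force"],s["wrist_force"])
x=np.array([np.cos(YC),np.sin(YC),0])
plan(p-x*158,Ro.from_euler('xyz',s["eef_rot"]),speed=25)
```

```text
[597.69703392  82.27760149 112.62906633] 47.494402164268195 0.0 [ 0.3404371   0.67992882 -0.26217626]
{"dx":0.50, "dy":0.00, "dz":-0.30, "ax":0.00, "ay":0.00, "az":0.00}, {"dx":0.50, "dy":0.00, "dz":-0.25, "ax":0.00, "ay":0.00, "az":0.00}, {"dx":0.45, "dy":0.00, "dz":-0.30, "ax":0.00, "ay":0.00, "az":0.00}, {"dx":0.50, "dy":0.00, "dz":-0.30, "ax":0.00, "ay":0.00, "az":0.00}, {"dx":0.50, "dy":0.00, "dz":-0.25, "ax":0.00, "ay":0.00, "az":0.00}, {"dx":0.50, "dy":0.00, "dz":-0.30, "ax":0.00, "ay":0.00, "az":0.00}, {"dx":0.45, "dy":0.00, "dz":-0.30, "ax":0.00, "ay":0.00, "az":0.00}, 
 end [441.1  62.9 113.5] err [ 0.2 -0.2  0.9] ang err 0.0
```

{"method": "jog_arm", "body": {
  "commands": [
    {"dx": 0,"dy": 0,"dz": 0,"ax": 0,"ay": 0,"az": 0,"gripper": 1},
    {"dx": 0,"dy": 0,"dz": 0,"ax": 0,"ay": 0,"az": 0,"gripper": 1},
    {"dx": 0,"dy": 0,"dz": 0,"ax": 0,"ay": 0,"az": 0,"gripper": 1},
    {"dx": 0,"dy": 0,"dz": 0,"ax": 0,"ay": 0,"az": 0,"gripper": 1}
  ]
}}

```text
clock: 3.95
eef_pos: [598.0, 80.5, 112.2]
eef_rot: [-3.134, 0.526, -3.016]
wrist_force: [0.7, -16.4, 0.3]
finger_gap: 26.8
finger_force: 25.0
```

{"method": "jog_arm", "body": {
  "commands": [
    {"dx": 0.5,"dy": 0,"dz": -0.3,"ax": 0,"ay": 0,"az": 0,"gripper": 1},
    {"dx": 0.5,"dy": 0,"dz": -0.25,"ax": 0,"ay": 0,"az": 0,"gripper": 1},
    {"dx": 0.45,"dy": 0,"dz": -0.3,"ax": 0,"ay": 0,"az": 0,"gripper": 1},
    {"dx": 0.5,"dy": 0,"dz": -0.3,"ax": 0,"ay": 0,"az": 0,"gripper": 1},
    {"dx": 0.5,"dy": 0,"dz": -0.25,"ax": 0,"ay": 0,"az": 0,"gripper": 1},
    {"dx": 0.45,"dy": 0,"dz": -0.25,"ax": 0,"ay": 0,"az": 0,"gripper": 1},
    {"dx": 0,"dy": 0,"dz": 0,"ax": 0,"ay": 0,"az": 0,"gripper": 1}
  ]
}}

```text
clock: 4.82
eef_pos: [465.4, 64.8, 112.1]
eef_rot: [-3.134, 0.528, -3.016]
wrist_force: [0.9, -14.7, 4.1]
finger_gap: 27.0
finger_force: 25.0
```

{"method": "jog_arm", "body": {
  "commands": [
    {"dx": 0.25,"dy": -0.05,"dz": -0.15,"ax": 0,"ay": 0,"az": 0,"gripper": 1},
    {"dx": 0.2,"dy": 0,"dz": -0.1,"ax": 0,"ay": 0,"az": 0,"gripper": 1},
    {"dx": 0.1,"dy": 0,"dz": -0.05,"ax": 0,"ay": 0,"az": 0,"gripper": 1},
    {"dx": 0,"dy": 0,"dz": 0,"ax": 0,"ay": 0,"az": 0,"gripper": 1}
  ]
}}

```text
clock: 5.32
eef_pos: [442.4, 61.7, 112.0]
eef_rot: [-3.137, 0.531, -3.016]
wrist_force: [15.3, 16.8, -2.8]
finger_gap: 27.0
finger_force: 25.0
```

The x force of 15 N shows the drawer is at its stop. I release and retreat upward.

{"method": "jog_arm", "body": {
  "commands": [
    {"dx": 0,"dy": 0,"dz": 0,"ax": 0,"ay": 0,"az": 0,"gripper": 0},
    {"dx": 0,"dy": 0,"dz": 0,"ax": 0,"ay": 0,"az": 0,"gripper": 0},
    {"dx": 0,"dy": 0,"dz": 0,"ax": 0,"ay": 0,"az": 0,"gripper": 0},
    {"dx": 0,"dy": 0,"dz": -0.5,"ax": 0,"ay": 0,"az": 0,"gripper": 0},
    {"dx": 0,"dy": 0,"dz": -1,"ax": 0,"ay": 0,"az": 0,"gripper": 0},
    {"dx": 0,"dy": 0,"dz": -1,"ax": 0,"ay": 0,"az": 0,"gripper": 0}
  ]
}}

```text
clock: 6.08
eef_pos: [389.9, 55.0, 197.6]
eef_rot: [-3.136, 0.524, -3.016]
wrist_force: [0.0, -0.3, 0.2]
finger_gap: 83.8
finger_force: 0.0
```

Run:
```python
from h import *
from plan import *
x=np.array([np.cos(YC),np.sin(YC),0]);f=np.array([638.4,85.9,0])
t=f-x*105;t[2]=250;print(t, manip.read_state()["joints"])
plan(t,rot(186.95),step=.1,speed=36)
c=cams.camera("wrist");cv2.imwrite("pics/w3.png",c["image"][...,::-1])
```

```text
[534.1715269   73.19467059 250.        ] [ 0.01262366 -0.34925267  2.27741768  0.08014802  0.69282338 -1.73039593]
{"dx":-0.80, "dy":0.00, "dz":0.10, "ax":-0.00, "ay":0.60, "az":0.00}, {"dx":-0.70, "dy":0.00, "dz":0.10, "ax":-0.00, "ay":0.60, "az":0.00}, {"dx":-0.80, "dy":0.00, "dz":-0.00, "ax":-0.00, "ay":0.60, "az":0.00}, {"dx":-0.80, "dy":0.00, "dz":-0.10, "ax":-0.00, "ay":0.60, "az":0.00}, {"dx":-0.70, "dy":0.00, "dz":-0.20, "ax":-0.00, "ay":0.60, "az":0.00}, 
 end [533.6  72.9 249.3] err [-0.6 -0.2 -0.7] ang err 0.29
```

{"method": "jog_arm", "body": {
  "commands": [
    {"dx": -0.8,"dy": 0,"dz": 0.1,"ax": 0,"ay": 0.6,"az": 0,"gripper": 0},
    {"dx": -0.7,"dy": 0,"dz": 0.1,"ax": 0,"ay": 0.6,"az": 0,"gripper": 0},
    {"dx": -0.8,"dy": 0,"dz": 0,"ax": 0,"ay": 0.6,"az": 0,"gripper": 0},
    {"dx": -0.8,"dy": 0,"dz": -0.1,"ax": 0,"ay": 0.6,"az": 0,"gripper": 0},
    {"dx": -0.7,"dy": 0,"dz": -0.2,"ax": 0,"ay": 0.6,"az": 0,"gripper": 0},
    {"dx": 0,"dy": 0,"dz": 0,"ax": 0,"ay": 0,"az": 0,"gripper": 0}
  ]
}}

```text
clock: 6.88
eef_pos: [536.2, 73.2, 247.4]
eef_rot: [-3.137, -0.001, -3.019]
wrist_force: [-1.1, -0.0, -0.7]
finger_gap: 94.0
finger_force: 0.0
```

Run:
```python
from h import *
import pickle
print(manip.read_state()["joints"])
c=cams.camera("wrist");pickle.dump(c,open("c4.pkl","wb"));s=cams.camera("scene");cv2.imwrite("pics/w4.png",c["image"][...,::-1])
print(proj(c,[[545,25,100],[540,125,100]]))
```

```text
[ 0.07018988  0.25646317  1.49695641 -0.00463498  1.38890515 -1.62274232]
[[256.27495925 236.68508236]
 [382.00261201 245.72967531]]
```

View pics/w4.png

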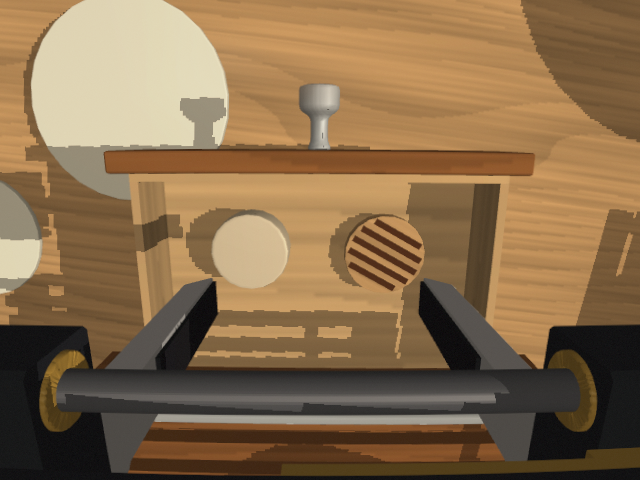

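The drawer is open. The soap top is at (250,251) and the drainer at (385,253), both about 39 px in radius. Now I measure, and shift to over the drainer for the second view.

```bash
cat >> h.py <<'E'
def disc(c,guess,rlo,rhi,w=None):
    "round disc near guess pixel by Hough, on gray"
    g=cv2.GaussianBlur(cv2.cvtColor(c["image"],cv2.COLOR_RGB2GRAY),(3,3),0);w=w or int(rhi*1.6)
    x0,y0=max(int(guess[0])-w,0),max(int(guess[1])-w,0)
    r=cv2.HoughCircles(g[y0:y0+2*w,x0:x0+2*w],cv2.HOUGH_GRADIENT_ALT,1,200,param1=150,param2=.5,minRadius=rlo,maxRadius=rhi)
    return None if r is None else [(x0+a[0],y0+a[1],a[2]) for a in r[0]]
E
python3 - <<'E'
from h import *
from plan import *
import pickle
c=pickle.load(open("c4.pkl","rb"))
for n,g,z,R in(("soap",(250,251),116,30),("drainer",(385,253),102,32)):
    d=disc(c,g,33,48);print(n,d)
    u=d[0] if d else g
    p=onz(c,[u[:2]],z)[0]
    t=np.linspace(0,2*np.pi,4,endpoint=False);q=proj(c,[p+[R*np.cos(a),R*np.sin(a),0] for a in t])
    print(p,"expected rad px",np.linalg.norm(q-u[:2],axis=1))
x=np.array([np.cos(YC),np.sin(YC)]);y=np.array([-x[1],x[0]]);f=np.array([638.4,85.9])
for n,u,z in(("soap",(250,251),116),("dr",(385,253),102)):
    p=onz(c,[u],z)[0][:2];print(n,"x in front of chest front",(f-p)@x,"y",(p-f)@y)
d=onz(c,[(385,253)],102)[0];plan([d[0]-40*x[0],d[1]-40*x[1],190],rot(186.95))
E
```

```text
soap [(np.float32(249.0), np.float32(251.0), np.float32(38.17118))]
[552.88231688  22.52295896 116.        ] expected rad px [37.15936275 39.52146807 38.93425986 39.51106146]
drainer [(np.float32(382.0), np.float32(257.0), np.float32(40.73512))]
[548.6804899  126.10491852 102.        ] expected rad px [38.05215522 39.68997401 39.87066414 40.08361347]
soap x in front of chest front 92.56031361846183 y -51.80114605211982
dr x in front of chest front 87.49804743021818 y 53.02425293972499
{"dx":0.20, "dy":0.45, "dz":0.50, "ax":-0.00, "ay":0.00, "az":0.00}, {"dx":0.15, "dy":0.45, "dz":0.45, "ax":-0.00, "ay":0.00, "az":0.00}, {"dx":0.20, "dy":0.45, "dz":0.50, "ax":-0.05, "ay":0.00, "az":0.00}, 
 end [505.8 123.7 189.5] err [ 0.4  0.6 -0.5] ang err 0.26
```

{"method": "jog_arm", "body": {
  "commands": [
    {"dx": 0.2,"dy": 0.45,"dz": 0.5,"ax": 0,"ay": 0,"az": 0,"gripper": 0.1},
    {"dx": 0.15,"dy": 0.45,"dz": 0.45,"ax": 0,"ay": 0,"az": 0,"gripper": 0.1},
    {"dx": 0.2,"dy": 0.45,"dz": 0.5,"ax": -0.05,"ay": 0,"az": 0,"gripper": 0.1},
    {"dx": 0,"dy": 0,"dz": 0,"ax": 0,"ay": 0,"az": 0,"gripper": 0.1}
  ]
}}

```text
clock: 7.48
eef_pos: [504.6, 124.0, 189.9]
eef_rot: [3.138, 0.001, -3.017]
wrist_force: [-0.2, 0.5, 0.4]
finger_gap: 84.8
finger_force: 0.0
```

Run:
```python
from h import *
from plan import *
import pickle
c0=pickle.load(open("c4.pkl","rb"));c=cams.camera("wrist");pickle.dump(c,open("c5.pkl","wb"))
P=proj(c,[[552,23,116],[547,127.5,102]]);print(P)
im=c["image"].copy()
for i,(n,g,z) in enumerate((("soap",(249.5,251),116),("drainer",(384,254.5),102))):
    d=disc(c,P[i],42,75);print(n,d)
    if d:
        o,r=ray(c,[d[0][:2]]);o2,r2=ray(c0,[g]);print(tri([(o,r[0]),(o2,r2[0])]),onz(c,[d[0][:2]],z))
        cv2.circle(im,(int(d[0][0]),int(d[0][1])),int(d[0][2]),(255,0,0),1)
cv2.imwrite("pics/w5.png",im[...,::-1])
```

```text
[[151.317867   310.32197567]
 [313.87254828 313.39206333]]
soap [(np.float32(154.0), np.float32(308.0), np.float32(45.460464))]
(array([555.39028513,  21.15064666, 105.66795662]), [np.float64(0.462338253314537), np.float64(0.4623382533144594)]) [[550.1633646   24.70237253 116.        ]]
drainer [(np.float32(316.0), np.float32(311.0), np.float32(45.805466))]
(array([548.64953177, 129.09094127,  93.46152302]), [np.float64(0.09353619470060912), np.float64(0.09353619470054943)]) [[545.09896266 128.71243319 102.        ]]
```

View pics/w5.png

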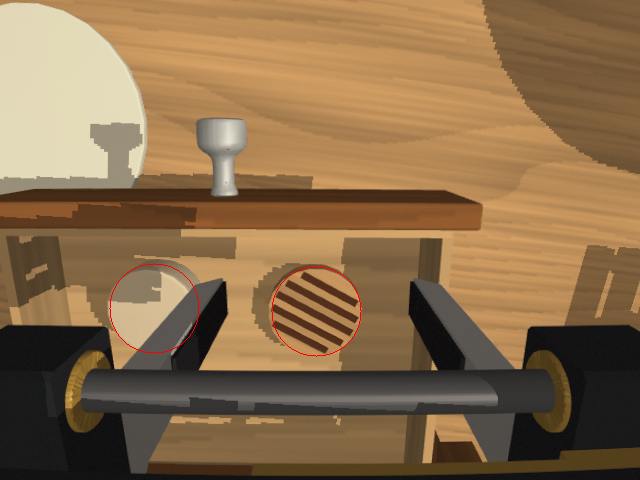

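The drainer circle fits at (316,311), and the soap is partly hidden behind the finger at (154,308). The baseline is short, so the heights are 8-10 mm low; I will confirm them by feel on descent. I go down on the drainer.

Run:
```python
from plan import *
st=plan([546.5,127.8,150],rot(186.95),step=.02)
plan([546.5,127.8,101],rot(186.95),st,step=.05,speed=25)
```

```text
{"dx":-0.52, "dy":-0.02, "dz":0.52, "ax":0.02, "ay":0.00, "az":0.00}, {"dx":-0.50, "dy":-0.00, "dz":0.50, "ax":0.00, "ay":0.02, "az":0.02}, 
 end [546.2 127.9 150.3] err [-0.3  0.1  0.3] ang err 0.09
{"dx":-0.00, "dy":-0.00, "dz":0.60, "ax":0.00, "ay":-0.00, "az":-0.00}, {"dx":-0.00, "dy":-0.00, "dz":0.65, "ax":0.00, "ay":-0.00, "az":-0.00}, 
 end [546.2 127.9 100.3] err [-0.3  0.1 -0.7] ang err 0.09
```

{"method": "jog_arm", "body": {
  "commands": [
    {"dx": -0.52,"dy": -0.02,"dz": 0.52,"ax": 0.02,"ay": 0,"az": 0,"gripper": 0.1},
    {"dx": -0.5,"dy": 0,"dz": 0.5,"ax": 0,"ay": 0,"az": 0.02,"gripper": 0.1},
    {"dx": 0,"dy": 0,"dz": 0,"ax": 0,"ay": 0,"az": 0,"gripper": 0.1},
    {"dx": 0,"dy": 0,"dz": 0.6,"ax": 0,"ay": 0,"az": 0,"gripper": 0.1},
    {"dx": 0,"dy": 0,"dz": 0.6,"ax": 0,"ay": 0,"az": 0,"gripper": 0.1},
    {"dx": 0,"dy": 0,"dz": 0,"ax": 0,"ay": 0,"az": 0,"gripper": 0.1}
  ]
}}

```text
clock: 8.28
eef_pos: [546.2, 127.6, 102.0]
eef_rot: [3.141, 0.001, -3.022]
wrist_force: [0.1, -0.6, 0.1]
finger_gap: 84.5
finger_force: 0.0
```

{"method": "jog_arm", "body": {
  "commands": [
    {"dx": 0,"dy": 0,"dz": 0.05,"ax": 0,"ay": 0,"az": 0,"gripper": 0.1},
    {"dx": 0,"dy": 0,"dz": 0,"ax": 0,"ay": 0,"az": 0,"gripper": 1},
    {"dx": 0,"dy": 0,"dz": 0,"ax": 0,"ay": 0,"az": 0,"gripper": 1},
    {"dx": 0,"dy": 0,"dz": 0,"ax": 0,"ay": 0,"az": 0,"gripper": 1},
    {"dx": 0,"dy": 0,"dz": 0,"ax": 0,"ay": 0,"az": 0,"gripper": 1},
    {"dx": 0,"dy": 0,"dz": 0,"ax": 0,"ay": 0,"az": 0,"gripper": 1}
  ],
  "squeeze": 10
}}

```text
clock: 9.02
eef_pos: [547.1, 128.1, 100.2]
eef_rot: [3.141, 0.002, -3.022]
wrist_force: [-0.6, -0.5, 6.0]
finger_gap: 63.5
finger_force: 10.0
```

{"method": "jog_arm", "body": {
  "commands": [
    {"dx": 0,"dy": 0,"dz": -0.4,"ax": 0,"ay": 0,"az": 0,"gripper": 1},
    {"dx": 0,"dy": 0,"dz": -0.9,"ax": 0,"ay": 0,"az": 0,"gripper": 1},
    {"dx": 0.2,"dy": 0,"dz": -1,"ax": 0,"ay": 0,"az": 0,"gripper": 1},
    {"dx": 0.5,"dy": 0,"dz": -0.7,"ax": 0,"ay": 0,"az": 0,"gripper": 1},
    {"dx": 0.3,"dy": 0,"dz": 0,"ax": 0,"ay": 0,"az": 0,"gripper": 1}
  ]
}}

```text
clock: 9.65
eef_pos: [506.9, 123.3, 222.0]
eef_rot: [3.141, 0.006, -3.022]
wrist_force: [0.3, -0.0, -0.4]
finger_gap: 64.1
finger_force: 10.0
```

Run:
```python
from h import *
from plan import *
import pickle
s=cams.camera("side")
print("lotion,jar,mug base",onz(s,[(423,273),(429,317),(316,321)],0).round())
c=cams.camera("wrist");pickle.dump(c,open("c6.pkl","wb"));st=manip.read_state();print(st["eef_pos"],st["finger_gap"])
P=proj(c,[[551,23.5,116]]);print(P,disc(c,P[0],25,50))
c0=pickle.load(open("c4.pkl","rb"))
d=disc(c,P[0],25,50)
if d:
    o,r=ray(c,[d[0][:2]]);o2,r2=ray(c0,[(249.5,251)]);print(tri([(o,r[0]),(o2,r2[0])]),onz(c,[d[0][:2]],116))
cv2.imwrite("pics/w6.png",c["image"][...,::-1])
```

```text
lotion,jar,mug base [[ 770. -205.    0.]
 [ 734. -352.    0.]
 [ 450. -317.    0.]]
[506.06913137 123.15702251 219.41429573] 63.68730453583674
[[170.55932059 291.17242502]] [(np.float32(167.0), np.float32(292.0), np.float32(37.83247))]
(array([550.66292845,  23.11257895, 120.93043267]), [np.float64(0.9057628280676926), np.float64(0.905762828067593)]) [[551.94823431  20.96155524 116.        ]]
```

View pics/w6.png

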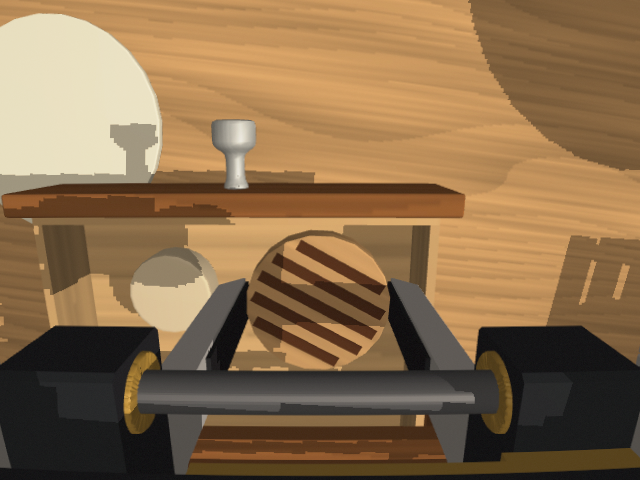

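The drainer is held flat at (318,302), and the soap is at (167,292), about (551, 22). I carry on to a look-out over the plate.

Run:
```python
from h import *
from plan import *
import pickle
c=pickle.load(open("c6.pkl","rb"));print(disc(c,(318,302),55,85))
s=manip.read_state();R=Ro.from_euler('xyz',s["eef_rot"])
d=disc(c,(318,302),55,85);u=d[0][:2] if d else (318,301)
p=onz(c,[u],221.4)[0];print("drainer rel tool",R.inv().apply(p-s["eef_pos"]))
plan([650,-262,225],rot(186.95),step=.1,speed=48)
```

```text
[(np.float32(320.0), np.float32(297.0), np.float32(66.9773))]
drainer rel tool [ 4.26979333  1.49194934 -1.99079956]
{"dx":-0.30, "dy":-1.00, "dz":-0.00, "ax":0.00, "ay":0.00, "az":-0.00}, {"dx":-0.20, "dy":-1.00, "dz":-0.00, "ax":0.00, "ay":0.00, "az":-0.00}, {"dx":-0.30, "dy":-1.00, "dz":-0.00, "ax":0.00, "ay":0.00, "az":-0.00}, {"dx":-0.30, "dy":-1.00, "dz":-0.10, "ax":0.00, "ay":0.00, "az":-0.00}, {"dx":-0.20, "dy":-1.00, "dz":0.00, "ax":0.00, "ay":0.00, "az":-0.00}, {"dx":-0.30, "dy":-1.00, "dz":0.00, "ax":0.00, "ay":0.00, "az":-0.00}, {"dx":-0.30, "dy":-1.00, "dz":-0.00, "ax":0.00, "ay":0.00, "az":-0.00}, {"dx":-0.30, "dy":-1.00, "dz":-0.00, "ax":0.00, "ay":0.00, "az":-0.00}, {"dx":-0.20, "dy":-1.00, "dz":-0.00, "ax":0.00, "ay":0.00, "az":-0.00}, 
 end [ 644.4 -222.8  223.3] err [-5.6 39.2 -1.7] ang err 0.13
```

{"method": "jog_arm", "body": {
  "commands": [
    {"dx": -0.1,"dy": -0.6,"dz": 0,"ax": 0,"ay": 0,"az": 0,"gripper": 1},
    {"dx": -0.1,"dy": -1,"dz": 0,"ax": 0,"ay": 0,"az": 0,"gripper": 1},
    {"dx": -0.1,"dy": -1,"dz": 0,"ax": 0,"ay": 0,"az": 0,"gripper": 1},
    {"dx": -0.1,"dy": -1,"dz": 0,"ax": 0,"ay": 0,"az": 0,"gripper": 1},
    {"dx": -0.1,"dy": -1,"dz": 0,"ax": 0,"ay": 0,"az": 0,"gripper": 1},
    {"dx": -0.4,"dy": -1,"dz": 0,"ax": 0,"ay": 0,"az": 0,"gripper": 1},
    {"dx": -0.5,"dy": -1,"dz": 0,"ax": 0,"ay": 0,"az": 0,"gripper": 1},
    {"dx": -0.5,"dy": -1,"dz": 0,"ax": 0,"ay": 0,"az": 0,"gripper": 1},
    {"dx": -0.5,"dy": -1,"dz": 0,"ax": 0,"ay": 0,"az": 0,"gripper": 1},
    {"dx": -0.2,"dy": -1,"dz": 0,"ax": 0,"ay": 0,"az": 0,"gripper": 1}
  ]
}}

```text
clock: 11.0
eef_pos: [656.7, -246.8, 217.1]
eef_rot: [3.139, -0.001, -3.022]
wrist_force: [0.3, 0.8, 0.5]
finger_gap: 63.6
finger_force: 10.0
```

Run:
```python
from h import *
from plan import *
import pickle
s=manip.read_state();print(s["eef_pos"],s["joints"],s["finger_force"])
c=cams.camera("wrist");pickle.dump(c,open("c7.pkl","wb"))
cv2.imwrite("pics/w7.png",c["image"][...,::-1])
H=hsv(c);P=proj(c,[[600.9,-277.3,16]])[0];print(P)
m=((H[...,1]<70)&(H[...,2]>110)).astype(np.uint8)*255
for b in circ(c,m,16,1500): print(b)
print(disc(c,P,60,100,130), H[int(P[1]),int(P[0])])
```

```text
[ 656.66313477 -246.75097571  217.078535  ] [-4.12182497e-01  6.55017427e-01  9.98856843e-01  1.45380374e-03
  1.48945540e+00 -2.10299422e+00] 10.000337809324265
[289.92825765 154.99553896]
(327, 398, 1795.5, 845.6, -233.9, 177.0)
(185, 297, 2813.5, 750.1, -355.2, 39.5)
(293, 152, 16637.5, 600.4, -275.1, 64.4)
(498, 47, 18667.5, 454.1, -113.6, 94.9)
[(np.float32(289.0), np.float32(155.0), np.float32(73.69296))] [ 23  39 240]
```

The plate measures (600.4,-275.1) from the wrist view and (600.9,-277.3) from the side, radius 64-65. I triangulate its height and plan the descent.

Run:
```python
from h import *
from plan import *
import pickle
c=pickle.load(open("c7.pkl","rb"));s=cams.camera("side")
def cen(c,near):
    H=hsv(c);m=((H[...,1]<70)&(H[...,2]>110)).astype(np.uint8)*255
    k=[k for k in cv2.findContours(m,0,1)[0] if cv2.contourArea(k)>300 and cv2.pointPolygonTest(k,near,False)>0][0]
    return cv2.fitEllipse(cv2.convexHull(k))[0]
a=cen(c,(293,152));b=cen(s,(371,298));print(a,b)
o,r=ray(c,[a]);o2,r2=ray(s,[b]);print(tri([(o,r[0]),(o2,r2[0])]),onz(c,[a],16),onz(s,[b],16))
st=manip.read_state();R=Ro.from_euler('xyz',st["eef_rot"]);d=disc(c,(318,302),55,85);print(d)
if d: print("rel",R.inv().apply(onz(c,[d[0][:2]],st["eef_pos"][2]+2)[0]-st["eef_pos"]))
q=plan([603.6,-276,60],rot(186.95),speed=42);plan([603.6,-276,27.5],rot(186.95),q,speed=17)
```

```text
(292.5594482421875, 152.19456481933594) (371.476806640625, 297.9916076660156)
(array([ 600.16013772, -276.13901768,   11.19963085]), [np.float64(1.9183916987762006), np.float64(1.91839169877624)]) [[ 598.21091332 -275.24813142   16.        ]] [[ 600.47649536 -280.4586489    16.        ]]
[(np.float32(324.0), np.float32(305.0), np.float32(77.30066)), (np.float32(324.0), np.float32(305.0), np.float32(67.24339))]
rel [-0.90290749  5.45297715 -1.99053241]
{"dx":0.35, "dy":-0.15, "dz":1.00, "ax":0.00, "ay":-0.00, "az":-0.00}, {"dx":0.35, "dy":-0.10, "dz":0.95, "ax":0.00, "ay":-0.00, "az":-0.00}, {"dx":0.35, "dy":-0.15, "dz":1.00, "ax":0.00, "ay":-0.00, "az":-0.00}, {"dx":0.30, "dy":-0.10, "dz":0.95, "ax":0.00, "ay":-0.00, "az":-0.05}, 
 end [ 604.4 -275.    60.3] err [0.8 1.  0.3] ang err 0.27
{"dx":0.00, "dy":-0.00, "dz":0.40, "ax":0.00, "ay":-0.00, "az":0.00}, {"dx":0.00, "dy":-0.00, "dz":0.40, "ax":0.00, "ay":-0.00, "az":0.00}, 
 end [ 604.3 -274.9   28.3] err [0.7 1.1 0.8] ang err 0.27
```

{"method": "jog_arm", "body": {
  "commands": [
    {"dx": 0.35,"dy": -0.15,"dz": 1,"ax": 0,"ay": 0,"az": 0,"gripper": 1},
    {"dx": 0.35,"dy": -0.15,"dz": 0.95,"ax": 0,"ay": 0,"az": 0,"gripper": 1},
    {"dx": 0.35,"dy": -0.15,"dz": 1,"ax": 0,"ay": 0,"az": 0,"gripper": 1},
    {"dx": 0.35,"dy": -0.1,"dz": 0.95,"ax": 0,"ay": 0,"az": 0,"gripper": 1},
    {"dx": 0,"dy": 0,"dz": 0,"ax": 0,"ay": 0,"az": 0,"gripper": 1},
    {"dx": 0,"dy": 0,"dz": 0.4,"ax": 0,"ay": 0,"az": 0,"gripper": 1},
    {"dx": 0,"dy": 0,"dz": 0.4,"ax": 0,"ay": 0,"az": 0,"gripper": 1},
    {"dx": 0,"dy": 0,"dz": 0,"ax": 0,"ay": 0,"az": 0,"gripper": 1}
  ]
}}

```text
clock: 12.1
eef_pos: [603.1, -273.5, 30.2]
eef_rot: [3.14, 0.0, -3.022]
wrist_force: [0.3, -0.0, 0.3]
finger_gap: 63.9
finger_force: 10.0
```

Small correction in y (tool -y), then down until contact.

{"method": "jog_arm", "body": {
  "commands": [
    {"dx": 0.05,"dy": -0.08,"dz": 0.05,"ax": 0,"ay": 0,"az": 0,"gripper": 1},
    {"dx": 0,"dy": 0,"dz": 0.04,"ax": 0,"ay": 0,"az": 0,"gripper": 1},
    {"dx": 0,"dy": 0,"dz": 0,"ax": 0,"ay": 0,"az": 0,"gripper": 1}
  ]
}}

```text
clock: 12.48
eef_pos: [601.8, -277.5, 28.1]
eef_rot: [3.141, 0.002, -3.022]
wrist_force: [0.1, 0.3, 0.1]
finger_gap: 63.9
finger_force: 10.0
```

{"method": "jog_arm", "body": {
  "commands": [
    {"dx": 0,"dy": 0,"dz": 0.05,"ax": 0,"ay": 0,"az": 0,"gripper": 1},
    {"dx": 0,"dy": 0,"dz": 0,"ax": 0,"ay": 0,"az": 0,"gripper": 1},
    {"dx": 0,"dy": 0,"dz": 0,"ax": 0,"ay": 0,"az": 0,"gripper": 1}
  ]
}}

```text
clock: 12.85
eef_pos: [601.9, -277.4, 26.1]
eef_rot: [3.141, 0.002, -3.022]
wrist_force: [-0.3, -1.1, 2.3]
finger_gap: 63.3
finger_force: 10.0
```

{"method": "jog_arm", "body": {
  "commands": [
    {"dx": 0,"dy": 0,"dz": 0,"ax": 0,"ay": 0,"az": 0,"gripper": 0.1},
    {"dx": 0,"dy": 0,"dz": 0,"ax": 0,"ay": 0,"az": 0,"gripper": 0.1},
    {"dx": 0,"dy": 0,"dz": 0,"ax": 0,"ay": 0,"az": 0,"gripper": 0.1},
    {"dx": 0,"dy": 0,"dz": -0.5,"ax": 0,"ay": 0,"az": 0,"gripper": 0.1},
    {"dx": 0,"dy": 0,"dz": -1,"ax": 0,"ay": 0,"az": 0,"gripper": 0.1},
    {"dx": 0,"dy": 0,"dz": -1,"ax": 0,"ay": 0,"az": 0,"gripper": 0.1},
    {"dx": -0.3,"dy": 0,"dz": -1,"ax": 0,"ay": 0,"az": 0,"gripper": 0.1},
    {"dx": -0.5,"dy": 0,"dz": -1,"ax": 0,"ay": 0,"az": 0,"gripper": 0.1},
    {"dx": -0.2,"dy": 0,"dz": 0,"ax": 0,"ay": 0,"az": 0,"gripper": 0.1}
  ]
}}

```text
clock: 13.98
eef_pos: [642.7, -272.9, 211.3]
eef_rot: [-3.138, 0.008, -3.022]
wrist_force: [-0.1, -1.1, -0.0]
finger_gap: 84.6
finger_force: 0.0
```

Run:
```python
from h import *
from plan import *
import pickle
c=cams.camera("wrist");pickle.dump(c,open("c8.pkl","wb"))
H=hsv(c);P=proj(c,[[600.9,-277.3,16]])[0];print(P)
m=((H[...,1]<70)&(H[...,2]>110)).astype(np.uint8)*255
print([b for b in circ(c,m,16,3000)])
d=disc(c,P,30,55,80);print("drainer",d,d and onz(c,[d[0][:2]],28))
d2=disc(c,P,65,110,140);print("plate",d2,d2 and onz(c,[d2[0][:2]],16))
cv2.imwrite("pics/w8.png",c["image"][...,::-1])
```

```text
[318.68690373 172.94367739]
[(321, 170, 16769.0, 600.4, -275.2, 64.5), (531, 56, 22692.5, 457.3, -114.5, 94.4)]
drainer [(np.float32(321.0), np.float32(175.0), np.float32(37.5334))] [[ 601.44250369 -275.24465021   28.        ]]
plate [(np.float32(318.0), np.float32(169.0), np.float32(73.28197))] [[ 597.57374237 -278.30770511   16.        ]]
```

View pics/w8.png

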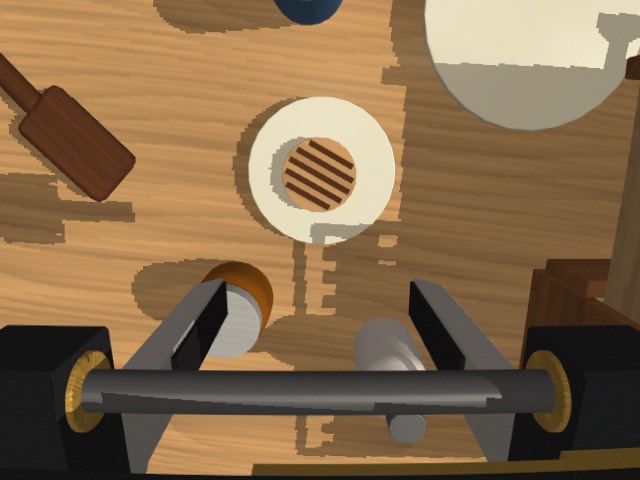

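The drainer (320,175) lies flat in the middle of the plate (321,170), off by about 1-3 mm. Next is the soap: first a look from above it.

{"method": "jog_arm", "body": {
  "commands": [
    {"dx": 0.7,"dy": 0.5,"dz": 0,"ax": 0,"ay": 0,"az": 0,"gripper": 0.1},
    {"dx": 0.9,"dy": 0.8,"dz": 0,"ax": 0,"ay": 0,"az": 0,"gripper": 0.1},
    {"dx": 0.4,"dy": 1,"dz": 0,"ax": 0,"ay": 0,"az": 0,"gripper": 0.1},
    {"dx": 0,"dy": 1,"dz": 0,"ax": 0,"ay": 0,"az": 0,"gripper": 0.1},
    {"dx": 0,"dy": 1,"dz": 0,"ax": 0,"ay": 0,"az": 0,"gripper": 0.1},
    {"dx": 0,"dy": 1,"dz": 0,"ax": 0,"ay": 0,"az": 0,"gripper": 0.1},
    {"dx": 0,"dy": 1,"dz": 0,"ax": 0,"ay": 0,"az": 0,"gripper": 0.1},
    {"dx": 0,"dy": 1,"dz": 0,"ax": 0,"ay": 0,"az": 0,"gripper": 0.1},
    {"dx": 0,"dy": 0.3,"dz": 0,"ax": 0,"ay": 0,"az": 0,"gripper": 0.1},
    {"dx": 0,"dy": 0,"dz": 0,"ax": 0,"ay": 0,"az": 0,"gripper": 0.1}
  ]
}}

```text
clock: 15.28
eef_pos: [525.2, 19.5, 205.8]
eef_rot: [3.141, 0.001, -3.021]
wrist_force: [-0.1, 0.1, -0.7]
finger_gap: 84.8
finger_force: 0.0
```

Run:
```python
from h import *
from plan import *
import pickle
c=cams.camera("wrist");c0=pickle.load(open("c6.pkl","rb"))
P=proj(c,[[551.5,22.5,116]])[0];d=disc(c,P,30,55,70);print(P,d)
if d:
    o,r=ray(c,[d[0][:2]]);o2,r2=ray(c0,[(167,292)]);print(tri([(o,r[0]),(o2,r2[0])]),onz(c,[d[0][:2]],116))
cv2.imwrite("pics/w9.png",c["image"][...,::-1])
q=plan([551.5,22.5,150],rot(186.95),step=.02);plan([551.5,22.5,103],rot(186.95),q,speed=25,step=.02)
```

```text
[316.72318834 289.99921681] [(np.float32(318.0), np.float32(292.0), np.float32(41.349937))]
(array([549.84771628,  23.14907972, 122.39031412]), [np.float64(0.552148410414565), np.float64(0.5521484104144744)]) [[552.81109711  23.51989607 116.        ]]
{"dx":-0.32, "dy":0.00, "dz":0.70, "ax":0.00, "ay":0.00, "az":-0.00}, {"dx":-0.34, "dy":0.02, "dz":0.70, "ax":0.00, "ay":0.00, "az":-0.00}, 
 end [551.5  22.8 149.8] err [ 0.   0.3 -0.2] ang err 0.12
{"dx":0.00, "dy":-0.00, "dz":0.58, "ax":0.00, "ay":0.00, "az":-0.00}, {"dx":0.00, "dy":-0.00, "dz":0.60, "ax":0.00, "ay":0.00, "az":-0.00}, 
 end [551.6  22.9 102.6] err [ 0.1  0.4 -0.4] ang err 0.12
```

The new soap fix (552, 23, z 116-122) agrees with the earlier ones. Down and grip.

{"method": "jog_arm", "body": {
  "commands": [
    {"dx": -0.34,"dy": 0,"dz": 0.7,"ax": 0,"ay": 0,"az": 0,"gripper": 0.1},
    {"dx": -0.34,"dy": 0.02,"dz": 0.7,"ax": 0,"ay": 0,"az": 0,"gripper": 0.1},
    {"dx": 0,"dy": 0,"dz": 0,"ax": 0,"ay": 0,"az": 0,"gripper": 0.1},
    {"dx": 0,"dy": 0,"dz": 0.58,"ax": 0,"ay": 0,"az": 0,"gripper": 0.1},
    {"dx": 0,"dy": 0,"dz": 0.6,"ax": 0,"ay": 0,"az": 0,"gripper": 0.1},
    {"dx": 0,"dy": 0,"dz": 0,"ax": 0,"ay": 0,"az": 0,"gripper": 0.1}
  ]
}}

```text
clock: 16.08
eef_pos: [551.9, 22.9, 102.8]
eef_rot: [3.141, 0.0, -3.023]
wrist_force: [0.3, 0.0, 0.2]
finger_gap: 84.6
finger_force: 0.0
```

{"method": "jog_arm", "body": {
  "commands": [
    {"dx": 0,"dy": 0,"dz": 0,"ax": 0,"ay": 0,"az": 0,"gripper": 1},
    {"dx": 0,"dy": 0,"dz": 0,"ax": 0,"ay": 0,"az": 0,"gripper": 1},
    {"dx": 0,"dy": 0,"dz": 0,"ax": 0,"ay": 0,"az": 0,"gripper": 1},
    {"dx": 0,"dy": 0,"dz": 0,"ax": 0,"ay": 0,"az": 0,"gripper": 1},
    {"dx": 0,"dy": 0,"dz": 0,"ax": 0,"ay": 0,"az": 0,"gripper": 1},
    {"dx": 0,"dy": 0,"dz": 0,"ax": 0,"ay": 0,"az": 0,"gripper": 1}
  ],
  "squeeze": 12
}}

```text
clock: 16.82
eef_pos: [552.9, 23.6, 103.7]
eef_rot: [3.141, 0.003, -3.022]
wrist_force: [-1.3, -0.5, 6.2]
finger_gap: 59.6
finger_force: 12.0
```

{"method": "jog_arm", "body": {
  "commands": [
    {"dx": 0,"dy": 0,"dz": -0.5,"ax": 0,"ay": 0,"az": 0,"gripper": 1},
    {"dx": 0,"dy": 0,"dz": -1,"ax": 0,"ay": 0,"az": 0,"gripper": 1},
    {"dx": 0.4,"dy": 0,"dz": -1,"ax": 0,"ay": 0,"az": 0,"gripper": 1},
    {"dx": 0.4,"dy": -0.5,"dz": -0.5,"ax": 0,"ay": 0,"az": 0,"gripper": 1},
    {"dx": 0,"dy": -1,"dz": 0,"ax": 0,"ay": 0,"az": 0,"gripper": 1},
    {"dx": 0,"dy": -1,"dz": 0,"ax": 0,"ay": 0,"az": 0,"gripper": 1},
    {"dx": 0,"dy": -1,"dz": 0,"ax": 0,"ay": 0,"az": 0,"gripper": 1},
    {"dx": 0,"dy": -1,"dz": 0,"ax": 0,"ay": 0,"az": 0,"gripper": 1},
    {"dx": -0.2,"dy": -1,"dz": 0,"ax": 0,"ay": 0,"az": 0,"gripper": 1},
    {"dx": -0.4,"dy": -1,"dz": 0,"ax": 0,"ay": 0,"az": 0,"gripper": 1}
  ]
}}

```text
clock: 18.08
eef_pos: [575.5, -236.9, 222.9]
eef_rot: [3.141, 0.002, -3.022]
wrist_force: [0.4, -0.6, -0.4]
finger_gap: 59.8
finger_force: 12.0
```

Run:
```python
from plan import *
s=manip.read_state();print(s["eef_pos"],s["finger_gap"])
q=plan([601.7,-277.2,90],rot(186.95),step=.05,speed=38);plan([601.7,-277.2,46],rot(186.95),q,speed=22,step=.02)
```

```text
[ 575.52733734 -236.87637587  222.94759335] 59.80492187639773
{"dx":-0.15, "dy":-0.25, "dz":0.85, "ax":0.00, "ay":0.00, "az":-0.00}, {"dx":-0.10, "dy":-0.30, "dz":0.80, "ax":0.00, "ay":0.00, "az":-0.00}, {"dx":-0.15, "dy":-0.25, "dz":0.85, "ax":0.00, "ay":0.00, "az":-0.00}, {"dx":-0.10, "dy":-0.30, "dz":0.80, "ax":0.00, "ay":0.00, "az":-0.00}, 
 end [ 600.9 -278.1   91. ] err [-0.8 -0.9  1. ] ang err 0.16
{"dx":-0.00, "dy":0.00, "dz":0.38, "ax":0.00, "ay":0.00, "az":-0.00}, {"dx":-0.02, "dy":0.02, "dz":0.36, "ax":0.00, "ay":0.00, "az":-0.00}, {"dx":-0.00, "dy":-0.00, "dz":0.38, "ax":0.00, "ay":0.02, "az":-0.02}, 
 end [ 601.6 -277.1   46.2] err [-0.1  0.1  0.2] ang err 0.14
```

{"method": "jog_arm", "body": {
  "commands": [
    {"dx": -0.15,"dy": -0.25,"dz": 0.85,"ax": 0,"ay": 0,"az": 0,"gripper": 1},
    {"dx": -0.1,"dy": -0.25,"dz": 0.8,"ax": 0,"ay": 0,"az": 0,"gripper": 1},
    {"dx": -0.15,"dy": -0.25,"dz": 0.85,"ax": 0,"ay": 0,"az": 0,"gripper": 1},
    {"dx": -0.1,"dy": -0.25,"dz": 0.8,"ax": 0,"ay": 0,"az": 0,"gripper": 1},
    {"dx": 0,"dy": 0,"dz": 0.38,"ax": 0,"ay": 0,"az": 0,"gripper": 1},
    {"dx": 0,"dy": 0,"dz": 0.36,"ax": 0,"ay": 0,"az": 0,"gripper": 1},
    {"dx": 0,"dy": 0,"dz": 0.3,"ax": 0,"ay": 0,"az": 0,"gripper": 1},
    {"dx": 0,"dy": 0,"dz": 0,"ax": 0,"ay": 0,"az": 0,"gripper": 1}
  ]
}}

```text
clock: 19.08
eef_pos: [600.1, -272.4, 48.7]
eef_rot: [3.141, 0.001, -3.022]
wrist_force: [-0.7, 0.4, -1.2]
finger_gap: 59.8
finger_force: 12.0
```

{"method": "jog_arm", "body": {
  "commands": [
    {"dx": -0.03,"dy": -0.12,"dz": 0.05,"ax": 0,"ay": 0,"az": 0,"gripper": 1},
    {"dx": 0,"dy": 0,"dz": 0.08,"ax": 0,"ay": 0,"az": 0,"gripper": 1},
    {"dx": 0,"dy": 0,"dz": 0,"ax": 0,"ay": 0,"az": 0,"gripper": 1}
  ]
}}

```text
clock: 19.45
eef_pos: [602.0, -277.4, 43.8]
eef_rot: [3.141, 0.002, -3.022]
wrist_force: [0.1, -0.6, -0.9]
finger_gap: 59.8
finger_force: 12.0
```

{"method": "jog_arm", "body": {
  "commands": [
    {"dx": 0,"dy": 0,"dz": 0.04,"ax": 0,"ay": 0,"az": 0,"gripper": 1},
    {"dx": 0,"dy": 0,"dz": 0.02,"ax": 0,"ay": 0,"az": 0,"gripper": 1},
    {"dx": 0,"dy": 0,"dz": 0,"ax": 0,"ay": 0,"az": 0,"gripper": 1}
  ]
}}

```text
clock: 19.82
eef_pos: [602.1, -277.3, 41.8]
eef_rot: [3.141, 0.002, -3.022]
wrist_force: [-2.9, 1.1, 3.0]
finger_gap: 60.1
finger_force: 12.0
```

Contact felt at the expected height. I release, lift and look.

{"method": "jog_arm", "body": {
  "commands": [
    {"dx": 0,"dy": 0,"dz": 0,"ax": 0,"ay": 0,"az": 0,"gripper": 0.1},
    {"dx": 0,"dy": 0,"dz": 0,"ax": 0,"ay": 0,"az": 0,"gripper": 0.1},
    {"dx": 0,"dy": 0,"dz": 0,"ax": 0,"ay": 0,"az": 0,"gripper": 0.1},
    {"dx": 0,"dy": 0,"dz": -0.5,"ax": 0,"ay": 0,"az": 0,"gripper": 0.1},
    {"dx": 0,"dy": 0,"dz": -1,"ax": 0,"ay": 0,"az": 0,"gripper": 0.1},
    {"dx": 0,"dy": 0,"dz": -1,"ax": 0,"ay": 0,"az": 0,"gripper": 0.1},
    {"dx": -0.3,"dy": 0,"dz": -1,"ax": 0,"ay": 0,"az": 0,"gripper": 0.1},
    {"dx": -0.5,"dy": 0,"dz": -0.7,"ax": 0,"ay": 0,"az": 0,"gripper": 0.1},
    {"dx": -0.2,"dy": 0,"dz": 0,"ax": 0,"ay": 0,"az": 0,"gripper": 0.1},
    {"dx": 0,"dy": 0,"dz": 0,"ax": 0,"ay": 0,"az": 0,"gripper": 0.1}
  ]
}}

```text
clock: 21.08
eef_pos: [641.3, -272.5, 208.5]
eef_rot: [3.14, 0.0, -3.022]
wrist_force: [-0.6, -0.1, -0.3]
finger_gap: 84.6
finger_force: 0.0
```

Run:
```python
from h import *
c=cams.camera("wrist");s=cams.camera("side")
P=proj(c,[[601,-276,54]])[0]
d=disc(c,P,30,55,80);print("soap",P,d,d and onz(c,[d[0][:2]],54))
a=c["image"][60:330,180:500];b=s["image"][110:340,290:450]
L=np.zeros((600,800,3),np.uint8);L[:338,:400]=cv2.resize(a,(400,338));L[:575,400:]=cv2.resize(b,(400,575),interpolation=2)
cv2.imwrite("pics/end.png",L[...,::-1])
```

```text
soap [318.52036783 180.57948144] [(np.float32(320.0), np.float32(185.0), np.float32(38.678783))] [[ 604.2896671  -274.43233006   54.        ]]
```

View pics/end.png

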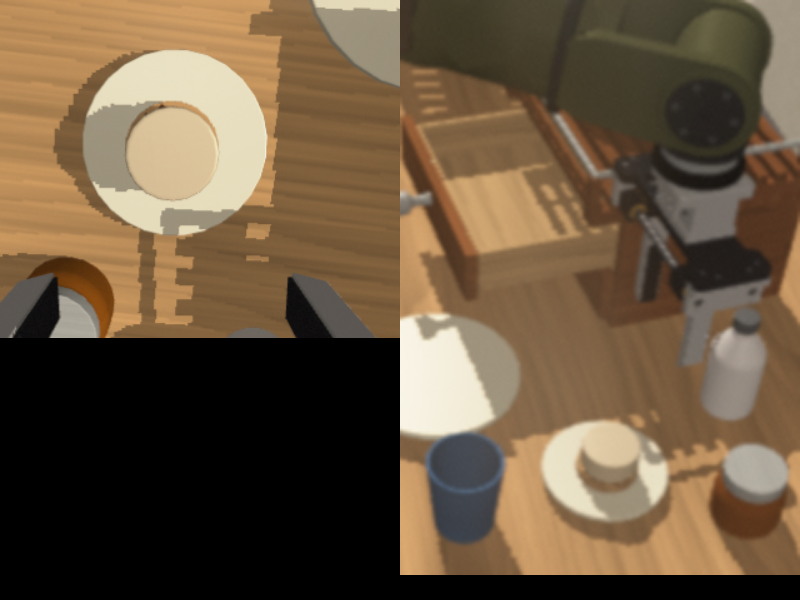

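The soap lies flat on the drainer (crop (171,153), plate centre (175,143)). It is about 3 mm off the drainer's centre once its height is allowed for. The drawer is still fully out and the robot is clear, so I hand in.

```bash
python3 -c "
from cell import job
print(job.sign_off())"
```

```text
the job is handed in; nothing more can be done
None
```

The job is handed in at about 21 s of the 67 s limit, with no verdict returned: the upper drawer is out at its stop, the drainer is flat and about centred on the small white plate, and the soap is flat on the drainer, about 3 mm off its centre.

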